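# Show the dust filter of the cigar bench

## Robot

A 6-joint arm with a two-finger parallel gripper is mounted at the origin on the work surface. World frame = base frame: x ahead of the robot, y to its left, z up, the work surface at z = 0. Lengths are in mm, angles in degrees, forces in N, time in s.
With the tool pointing down it reaches from about 375 to 925 mm from the base axis. Payload 5.7 kg.
Tool frame: the origin (TCP) lies midway between the tips of the shut fingers; the grasp point (between the pads) lies 19 mm behind it (grip_depth is the distance from the TCP to the grasp point, in mm); z points along the fingers, y is the line along which they close (so a half turn about z gives the same grasp; the last joint's range is limited). The gripper opens to 85 mm and grips with 20 to 120 N. Pads are 22 mm wide; open, the fingers measure 114 mm over their backs; the gripper's body (76 mm by 85 mm) begins 54 mm behind the grasp point. The pads swing forward as they close: fully open they stand 13 mm farther back than shut.
Start: joints at [-78.845, 20.558, 86.54, -0, 72.909, -6.595], TCP at [182.906, -571.409, 231.267] pointing down, gripper open.
Joint ranges: [-170.27, 170.27], [-57.76, 135], [12.27, 136.19], [-55.21, 235.2], [11.17, 155.16], [-170.74, 170.74]. Speed limits (degrees/s): [136.94, 136.94, 180, 180, 180, 180].

## Interface

Orientations are given as [roll, pitch, yaw] about the fixed x, y, z axes, in that order (R = Rz(yaw) Ry(pitch) Rx(roll)).
In Python, from workcell import * gives the robot as it stands.
- The arm moves only by the tool servo_tool, never from a script. Its arguments are lists of equal length, an entry for each row: "jaw": the gripper's target within -1 to 1 (fully open at 1, half-way at 0, shut at -1); "dp": the shift along the tool's x, y, z in m, a list of three; "turn": the turn, a rotation vector about the tool's x, y, z in degrees, a list of three. In form: {"jaw": [jaw, ...], "dp": [[tx, ty, tz], ...], "turn": [[ax, ay, az], ...]}. A call has 1 to 10 rows; each row is the pose to reach, as a shift and turn from the pose commanded when the call began, along the tool's axes at that moment; what a row does not reach only later rows make up. A row lasts 1/10 s, in which the tool goes at most 50 mm and 8.59 degrees, less where a joint would pass 70% of its speed; a pose out of reach is approached as far as the arm can. A call with a gripper value outside its range is refused whole. The fingers move at their own pace and stop on an object; the grip force is fixed at half the most. Time passes only in rows, so rows that repeat a pose let the fingers close. It gives the time, the measured TCP pose, the force, the opening and the grip force at its end, in the units of the state.
- observe(): the state, without advancing time (a new reading comes with each control period).
- capture(name): name is "side" or "top" or "wrist"; returns a dict with "frame" (384x512x3 uint8, red, green, blue), "depth" (384x512 float32, mm along the optical axis (not along the pixel's ray), 0 where there is no reading), "intrinsics" (3x3 intrinsics, pixels), "view" (4x4, takes a point from world to camera coordinates); the wrist camera has in their place "tool_from_camera" (4x4, takes a point from camera to tool coordinates, whose origin is the TCP and whose axes are the flange's). Camera axes: x right, y up, looking along -z (the intrinsics and any distortion apply to the point x, -y, -z); pixel columns grow to the right and rows downward; lengths in mm; the calibration is good to about 2 mm. A picture is of the moment at which its call begins: read the wrist's pose just before it.
- hand_in(): hands the job in; it is judged then, once.
Trained networks look in a picture, given as the dict that the camera call returned (one of the last four; its "shot" number tells which), for a name from the list of things; names that differ only in an ending like _2 or _b are one class to them, and where a whole thing is asked for, a point or a joint stands for the part that bears it (a point fixed in the world has none). Each returns a list of dicts, best first, with "conf" (0 to 1); they miss things now and then, are a little off and sometimes report something else, mostly with a low value. They report only what shows in the picture. A call takes as long as a camera call.
- look_for(picture, query): "location" ([x, y, z] in mm, in world coordinates, good to about 4 mm: the middle of the surface that is visible of it).
- silhouettes(picture, query): "pixels" (384x512 bool, what is visible of it).
- landmark_of(picture, query): "location" ([x, y, z] in mm, in world coordinates, good to about 4 mm: a listed point, or the origin of a listed thing).
The state is a dict: "clock": time; "joint_positions": joint angles; "joint_velocities": joint speeds; "effort": joint torques, N m; "tool_pos": TCP position; "ee_rot": TCP orientation; "contact_force": force on the tool from outside, world axes, zero at the start; "moment": the same for the moment, N m; "width": finger opening in mm; "grip_force": force on a finger pad.
Only numpy, scipy, OpenCV 4.12 (cv2) and the standard library are available. Lean on these libraries where they do the work, as an engineer would, in place of code of your own. Each camera call takes 0.05 s, during which the arm holds its last target. There are 200 camera calls.

## Task

Lift the hinged flap of the grey dust-filter unit right up so that it stays open, and draw out the filter, the frame with the upright tab, leaving the plain screen in its slot. Hold the filter up for inspection over the middle of the square wooden rolling board, upright and still, a good hand's width (10 cm) clear of it; finish while holding it there, with the flap still open and the other things on the bench undisturbed.

Things in the scene. Friction and masses are not known exactly. Their poses are not given: they have to be found in the camera images.
- unit: dust-filter unit: grey steel box 170 mm (its x) x 220 mm (its y) x 115 mm tall, walls and floor 6 mm, fixed to the bench, open on top under a hinged flap; origin at the centre of its underside, z up, x from the louvred front (robot side) to the hinge. A fan motor 84 mm across sticks out 45 mm behind, below the hinge. Inside, two slots along x; above 80 mm the inside is free but for the filter's tab
- slot_left (a point): floor centre of the slot at unit y = +45 mm, 6 mm above the bench. Black ribs guide both ends of the frame standing in it, up to 56 mm above the bench, with 2 mm play each side. One slot holds the filter, the other the screen, either way round
- slot_right (a point): floor centre of the like slot at unit y = -45 mm
- flap (a joint): angle of the unit's flap: 0 = closed, lying on the rim; grows as its front edge rises; upright at 1.57, stop at 1.8 rad. May start ajar up to 0.12 rad. Friction hinge: it stays wherever it is left and takes 2 to 5 N at the bar to move. The flap is an aluminium plate 176 mm (front to back) x 224 mm, 5 mm thick
- flap_bar (a point): middle of the flap's bow handle: round steel bar 10 mm thick, 100 mm long, parallel to the hinge, its centre 40 mm above the flap's outer face, a post at each end; 155 mm in front of the hinge axis and 45 mm above it when closed (160 mm above the bench). It turns with the flap; the flap's free edge is 19 mm further from the hinge
- flap_hinge (a point): middle of the hinge axis, on the back rim (unit x = +85 mm), 115 mm above the bench; the axis runs along the unit's y
- filter: dust filter: grey frame with white pleated paper, 120 mm long (its x) x 20 mm thick (y) x 68 mm tall, with one upright tab on the middle of its top, 36 mm (x) x 10 mm (y) x 30 mm tall: 98 mm in all; origin at the centre of its underside, z up. 100 to 210 g. Stands loose in a slot along the unit's x, underside 6 mm and tab top 104 mm above the bench, hidden while the flap is closed
- screen: coarse screen in the other slot: same grey frame 120 x 20 x 68 mm with a steel plate in it, but no tab; origin at the centre of its underside, loose in its slot. It stays there
- board: rolling board: plain square wooden board 240 x 240 mm, 12 mm thick, fixed flat on the bench, on the left or the right, the unit on the other side; origin at the centre of its underside
- paste_jar: bystander, loose, not to be disturbed: closed glass jar with a steel cap, 48 mm across, 65 mm tall; origin at the centre of its underside
- block: bystander, loose, not to be disturbed: plain wooden block 90 x 50 x 35 mm; origin at the centre of its underside
- bowl: bystander, loose, not to be disturbed: white bowl, 110 mm across, 50 mm tall; origin at the centre of its underside
- ring_gauge: bystander, loose, not to be disturbed: flat wooden gauge with four round holes, 170 x 60 x 10 mm; origin at the centre of its underside
- mould: bystander, loose, not to be disturbed: grooved wooden mould half, 260 x 100 x 30 mm; origin at the centre of its underside
- spatula: bystander, loose, not to be disturbed: spatula with wooden handle and steel blade, 200 mm long, lying flat; origin below its middle
- tin: bystander, loose, not to be disturbed: open steel tin 110 x 80 x 40 mm; origin at the centre of its underside
- spray: bystander, loose, not to be disturbed: amber glass bottle, 56 mm across, 120 mm tall; origin at the centre of its underside

How it is judged (in metres and radians):
On the way, in this order (a step that is already met when the one before it is completed fails the run):
1. the flap is raised (beyond 1.3 rad) with the filter still in its slot (value of joint flap above 1.3 rad and z of filter in the frame of unit below 0.02 m), for 0.2 s.
2. the filter is drawn out, its underside above the unit's rim, held by the fingers (z of filter in the frame of unit above 0.117 m and contact force between the fingers and filter above 0.5 N), for 0.1 s.
At the end, for the whole second after the job is handed in: Filter held by the fingers (over 1 N), within 60 mm of the board's centre seen from above, underside over 80 mm above the bench, upright within 0.25 rad, still, not touching the unit; flap open beyond 1.3 rad; screen in its slot, moved less than 12 mm (value of joint flap above 1.3 rad and horizontal distance between filter and board below 0.06 m and height (world z) of filter above 0.08 m and angle between filter's own z axis and vertical below 0.25 rad and linear speed of filter below 0.03 m/s and angular speed of filter below 0.3 rad/s and contact force between the fingers and filter above 1 N and contact force between filter and unit below 0.3 N and z of screen in the frame of unit below 0.012 m and distance of screen from where it was at the start of the episode below 0.012 m); the arm keeps its last pose, push and grip.
It fails at once if a bystander is moved more than 30 mm (distance of any of paste_jar, block, bowl, ring_gauge, mould, spatula, tin, spray from where it was at the start of the episode above 0.03 m).
It fails at once if the screen is pulled up out of its slot by more than 25 mm (z of screen in the frame of unit above 0.031 m).
It also fails if it takes over 64 s, if anything falls off the work surface, if the arm or the gripper's body presses on something with over 40 N, if the wrist force passes 120 N, or if a joint passes its speed limit or range.

## Working session

There is one attempt and no reset: what is moved stays moved. The work goes in short steps, Python scripts to look and compute and a tool call to move; the robot and the scene stay as the last step left them, time stands still between calls to the robot, and variables do not carry over. Pictures are saved under pics/ and viewed, at most 10 in all, crops included, and the job is handed in when it is done.

Besides the shell and the picture viewer there is one more tool, called after "Emit:" as a command line: name --argument value ..., lists and objects as JSON in quotes. servo_tool: Moves the arm, as the interface text tells. Its arguments: {"type":"object","properties":{"jaw":{"type":"array"},"dp":{"type":"array"},"turn":{"type":"array"}},"required":["jaw","dp","turn"]}

```bash
mkdir -p pics; cat > h.py <<'E'
from workcell import *
import numpy as np, cv2
from scipy.spatial.transform import Rotation as R
np.set_printoptions(precision=1,suppress=True)
def save(p,n): cv2.imwrite('pics/'+n+'.png',p['frame'][:,:,::-1])
def tool(): 
    s=observe(); return np.array(s['tool_pos']),R.from_euler('xyz',s['ee_rot'],degrees=True)
def to_tool(target,rpy=None):
    p,r=tool(); print('dp mm',r.inv().apply(np.array(target)-p))
    if rpy is not None: print('turn',np.degrees((r.inv()*R.from_euler('xyz',rpy,degrees=True)).as_rotvec()))
def world(p,u,v,d):
    K=p['intrinsics']; c=np.linalg.inv(K)@np.array([u,v,1])*d
    return (np.linalg.inv(p['view'])@np.array([c[0],-c[1],-c[2],1]))[:3]
E
python3 - <<'E'
from h import *
s=observe(); print(s['clock'],s['tool_pos'],s['ee_rot'],s['width'])
print(R.from_euler('xyz',s['ee_rot'],degrees=True).as_matrix())
t=capture('top'); si=capture('side')
cv2.imwrite('pics/a.png',np.vstack([t['frame'],si['frame']])[:,:,::-1][:, :]) if 0 else (save(t,'top'),save(si,'side'))
for n,p in(('top',t),('side',si)):
    for q in['unit','flap_bar','flap_hinge','slot_left','slot_right','board']:
        print(n,q,[(np.array(d['location']),round(d['conf'],2)) for d in landmark_of(p,q)[:2]])
for q in['paste_jar','block','bowl','ring_gauge','mould','spatula','tin','spray']:
    print(q,[(np.array(d['location']),round(d['conf'],2)) for d in landmark_of(t,q)[:1]])
E
```

```text
0.0 [ 182.8 -570.8  230.4] [-179.9   -0.    17.7] 85.54587215325868
[[ 1.   0.3 -0. ]
 [ 0.3 -1.   0. ]
 [ 0.  -0.  -1. ]]
top unit [(array([ 518.7, -212.3,   -2.2]), 0.79)]
top flap_bar [(array([ 458.6, -228.2,  170.1]), 0.55)]
top flap_hinge [(array([ 605.5, -198. ,  116.6]), 0.57)]
top slot_left [(array([ 511.4, -172.7,    7. ]), 0.72), (array([470.4, 453.5,   1.3]), 0.4)]
top slot_right []
top board [(array([481.8, 174.8,   0. ]), 0.95), (array([416. ,  -2. ,   4.6]), 0.32)]
side unit [(array([ 517.8, -214.6,   -3.6]), 0.88)]
side flap_bar [(array([ 460.8, -228.6,  177.8]), 0.7)]
side flap_hinge [(array([ 604.1, -196.4,  114.2]), 0.67), (array([642.5, 388.5,  -0.4]), 0.17)]
side slot_left []
side slot_right []
side board [(array([482. , 174.3,   0.7]), 0.84)]
paste_jar [(array([416.5,  -0.9,   6.4]), 0.57)]
block [(array([585.5,  -0.1,   4.2]), 0.78)]
bowl [(array([ 606. , -193.8,  118.3]), 0.71)]
ring_gauge [(array([469.5, 453.7,   0.6]), 0.84)]
mould [(array([ 447.1, -483.5,   -0.7]), 0.92)]
spatula [(array([ 754.6, -230.9,   -1. ]), 0.93)]
tin [(array([731.5, 230.1,   0.3]), 0.75)]
spray [(array([639.8, 386.9,   0.9]), 0.63)]
```

View pics/top.png

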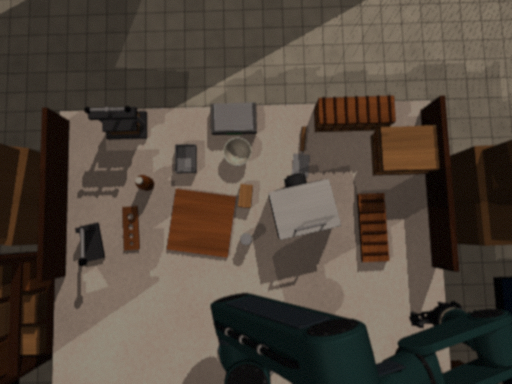

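View pics/side.png

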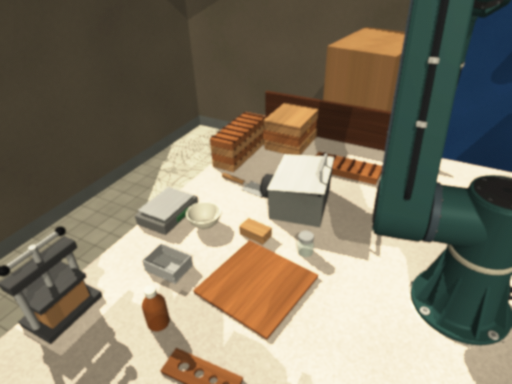

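The top view shows the unit at about (304,208) with its bar at (310,228), the board at (202,222), and the block and jar between them. The side view agrees: the flap is nearly shut with its bow handle facing the robot. The unit's yaw comes to about 12°.

```bash
python3 - <<'E'
from h import *
to_tool([455,-229,280],[180,0,102])
E
```

```text
dp mm [ 363.5 -243.2  -48.7]
turn [ -0.   -0.  -84.3]
```

Emit:
servo_tool --jaw '[0, 0, 0, 0, 0, 0, 0, 0, 0, 0]' --dp '[[0.036, -0.024, -0.01], [0.073, -0.049, -0.02], [0.109, -0.073, -0.03], [0.145, -0.097, -0.04], [0.182, -0.122, -0.049], [0.218, -0.146, -0.049], [0.254, -0.17, -0.049], [0.291, -0.195, -0.049], [0.327, -0.219, -0.049], [0.363, -0.243, -0.049]]' --turn '[[0, 0, -8.4], [0, 0, -16.8], [0, 0, -25.2], [0, 0, -33.6], [0, 0, -42], [0, 0, -50.4], [0, 0, -58.8], [0, 0, -67.2], [0, 0, -75.6], [0, 0, -84]]'

```text
clock: 2.1
tool_pos: [455.5, -227.8, 280.6]
ee_rot: [180.0, 0.0, 102.1]
contact_force: [1.1, 0.0, 0.0]
width: 42.6
grip_force: 0.0
```

Emit:
servo_tool --jaw '[-0.2, -0.2, -0.2]' --dp '[[0, 0, 0], [0, 0, 0], [0, 0, 0]]' --turn '[[0, 0, 0], [0, 0, 0], [0, 0, 0]]'

```text
clock: 2.4
tool_pos: [454.1, -229.9, 280.3]
ee_rot: [-180.0, 0.0, 101.7]
contact_force: [0.2, 0.1, 0.1]
width: 34.3
grip_force: 0.0
```

```bash
cat >> h.py <<'E'
def wrist():
    p,r=tool(); c=capture('wrist'); T=np.eye(4); T[:3,:3]=r.as_matrix(); T[:3,3]=p
    c['_w']=T@np.array(c['tool_from_camera']); return c
def wpt(c,u,v,d):
    q=np.linalg.inv(c['intrinsics'])@np.array([u,v,1])*d
    return (c['_w']@np.array([q[0],-q[1],-q[2],1]))[:3]
def cloud(c,W,step=1):
    v,u=np.mgrid[0:384:step,0:512:step]; d=c['depth'][::step,::step]; m=d>0
    q=np.linalg.inv(c['intrinsics'])@np.stack([u[m],v[m],np.ones(m.sum())])*d[m]
    return (W@np.vstack([q[0],-q[1],-q[2],np.ones(m.sum())]))[:3].T
E
python3 - <<'E'
from h import *
s=observe(); print(s['clock'],s['tool_pos'],s['ee_rot'],s['width'],s['contact_force'],np.array(s['joint_positions']))
c=wrist(); save(c,'w1'); print(np.array(c['tool_from_camera']))
for q in['flap_bar','flap_hinge','unit']: print(q,[(np.array(d['location']),round(d['conf'],2)) for d in landmark_of(c,q)[:2]])
P=cloud(c,c['_w'])
m=(P[:,2]>90)&(P[:,2]<200)&(np.hypot(P[:,0]-459,P[:,1]+228)<140); Q=P[m]
print(np.histogram(Q[:,2],bins=range(90,205,5)))
np.save('cloud.npy',P)
E
```

```text
2.4 [ 454.1 -229.9  280.3] [-180.     0.   101.7] 34.26118876919524 [0.2 0.1 0.1] [-34.6  10.5  93.6  -0.   75.9 -46.3]
[[  -0.     0.9    0.3   83. ]
 [   1.     0.    -0.    -0.5]
 [  -0.     0.3   -0.9 -144.1]
 [   0.     0.     0.     1. ]]
flap_bar [(array([ 457.8, -226.5,  172.2]), 0.91)]
flap_hinge [(array([ 604.2, -198.3,  112.7]), 0.97)]
unit [(array([ 521.7, -212.4,   -2.7]), 0.61)]
(array([    0,     0,     0,     0,     0,     0,  3484, 10678, 10512,
        2876,    14,    13,    12,    17,     9,    14,    21,  1186,
          73,     0,     0,     0]), array([ 90,  95, 100, 105, 110, 115, 120, 125, 130, 135, 140, 145, 150,
       155, 160, 165, 170, 175, 180, 185, 190, 195, 200]))
```

View pics/w1.png

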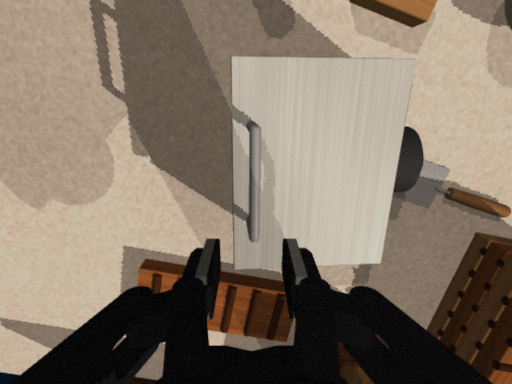

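The wrist view shows the flap from above, with the bar from (254,125) to (254,240), almost perpendicular to the closing line, and the fingers at (210,280) and (293,280). I'll fit the bar from depth.

```bash
python3 - <<'E'
from h import *
P=np.load('cloud.npy'); m=(P[:,2]>172)&(P[:,2]<190)&(np.hypot(P[:,0]-459,P[:,1]+228)<90); Q=P[m]
c=np.median(Q,0); mid=(Q.max(0)+Q.min(0))/2
w,V=np.linalg.eigh(np.cov((Q-c).T)); d=V[:,2]; print('bar top',Q.mean(0),mid,d,'yaw of x axis',np.degrees(np.arctan2(d[1],d[0]))%180-90)
t=(Q-Q.mean(0))@d; print('extent',t.min(),t.max())
hi=np.array([604.5,-197.5,115.]); print('r',np.hypot(*(Q.mean(0)-hi)[:2]))
to_tool([*Q.mean(0)[:2],Q[:,2].mean()-5-17])
E
```

```text
bar top [ 454.6 -220.7  178.4] [ 455.3 -225.2  176.7] [-0.2  1.  -0. ] yaw of x axis 11.281106435122311
extent -58.5749872012518 49.62926824302323
r 151.7174657974593
dp mm [  9.2   2.6 123.9]
```

Emit:
servo_tool --jaw '[-0.2, -0.2, -0.2, -0.2, -0.2, -0.2]' --dp '[[0.004, 0.002, 0.03], [0.004, 0.002, 0.06], [0.004, 0.002, 0.085], [0.004, 0.002, 0.105], [0.004, 0.002, 0.118], [0.004, 0.002, 0.124]]' --turn '[[0, 0, 0], [0, 0, 0], [0, 0, 0], [0, 0, 0], [0, 0, 0], [0, 0, 0]]'

```text
clock: 3.2
tool_pos: [454.6, -225.2, 155.0]
ee_rot: [-179.9, -0.1, 101.7]
contact_force: [0.3, 1.1, 0.5]
width: 34.0
grip_force: 0.0
```

Emit:
servo_tool --jaw '[-0.6, -1, -1, -1, -1, -1]' --dp '[[0, 0, 0], [0, 0, 0], [0, 0, 0], [0, 0, 0], [0, 0, 0], [0, 0, 0]]' --turn '[[0, 0, 0], [0, 0, 0], [0, 0, 0], [0, 0, 0], [0, 0, 0], [0, 0, 0]]'

```text
clock: 3.8
tool_pos: [456.2, -225.4, 156.9]
ee_rot: [179.9, 0.1, 101.8]
contact_force: [1.0, -0.9, 0.3]
width: 7.9
grip_force: 58.7
```

Emit:
servo_tool --jaw '[-1, -1, -1, -1, -1, -1, -1, -1, -1, -1]' --dp '[[0, 0.005, -0.011], [0, 0.01, -0.021], [0, 0.016, -0.0315], [0, 0.023, -0.041], [0, 0.031, -0.05], [0, 0.039, -0.0585], [0, 0.048, -0.0665], [0, 0.057, -0.074], [0, 0.067, -0.08], [0, 0.0775, -0.086]]' --turn '[[0, 0, 0], [0, 0, 0], [0, 0, 0], [0, 0, 0], [0, 0, 0], [0, 0, 0], [0, 0, 0], [0, 0, 0], [0, 0, 0], [0, 0, 0]]'

```text
clock: 4.8
tool_pos: [529.8, -210.6, 244.2]
ee_rot: [-179.7, 0.1, 101.8]
contact_force: [-7.7, -7.9, 10.1]
width: 7.5
grip_force: 59.3
```

Emit:
servo_tool --jaw '[-1, -1, -1, -1, -1, -1, -1, -1, -1, -1]' --dp '[[0, 0.011, -0.005], [0, 0.022, -0.009], [0, 0.033, -0.0125], [0, 0.045, -0.015], [0, 0.0565, -0.0165], [0, 0.068, -0.0175], [0, 0.08, -0.0175], [0, 0.092, -0.0165], [0, 0.1035, -0.0145], [0, 0.115, -0.012]]' --turn '[[0, 0, 0], [0, 0, 0], [0, 0, 0], [0, 0, 0], [0, 0, 0], [0, 0, 0], [0, 0, 0], [0, 0, 0], [0, 0, 0], [0, 0, 0]]'

```text
clock: 5.8
tool_pos: [644.6, -186.8, 256.5]
ee_rot: [180.0, 0.2, 101.7]
contact_force: [-1.9, -4.7, 3.3]
width: 7.7
grip_force: 61.9
```

Emit:
servo_tool --jaw '[-1, -1, -0.6, -0.5, -0.5]' --dp '[[0, 0, 0], [0, 0, 0], [0, 0, 0], [0, 0, 0], [0, 0, 0]]' --turn '[[0, 0, 0], [0, 0, 0], [0, 0, 0], [0, 0, 0], [0, 0, 0]]'

```text
clock: 6.3
tool_pos: [643.8, -184.9, 254.4]
ee_rot: [-180.0, -0.1, 101.8]
contact_force: [-0.4, 0.6, -0.1]
width: 21.4
grip_force: 0.0
```

```bash
python3 - <<'E'
from h import *
s=observe(); print(s['clock'],s['tool_pos'],s['ee_rot'],s['width'],s['contact_force'])
si=capture('side'); save(si,'side2')
for q in['flap_bar','flap_hinge','slot_left','slot_right','filter','screen']: print(q,[(np.array(d['location']),round(d['conf'],2)) for d in landmark_of(si,q)[:2]])
E
```

```text
6.3 [ 643.8 -184.9  254.4] [-180.    -0.1  101.8] 21.383089359545554 [-0.4  0.6 -0.1]
flap_bar [(array([ 649.7, -185.2,  274.9]), 0.92)]
flap_hinge [(array([ 605.6, -200.7,  115.2]), 0.93)]
slot_left [(array([415.4,   1.5,   0.2]), 0.69), (array([ 650.5, -185.7,  278.5]), 0.18)]
slot_right [(array([ 449.2, -485.1,    1.1]), 0.24)]
filter []
screen [(array([ 524.2, -253.6,    7.5]), 0.68)]
```

View pics/side2.png

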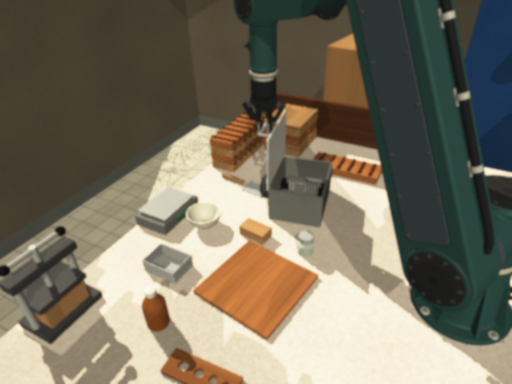

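The side view shows the flap standing upright at about (278,145) and the fingers open around the bar. I'll move up, then back over the unit with the camera on the robot side.

Emit:
servo_tool --jaw '[-0.5, -0.5, -0.5, -0.5]' --dp '[[0, 0, -0.025], [0, 0, -0.055], [0, 0, -0.085], [0, 0, -0.1]]' --turn '[[0, 0, 0], [0, 0, 0], [0, 0, 0], [0, 0, 0]]'

```text
clock: 7.05
tool_pos: [645.1, -186.1, 357.5]
ee_rot: [179.8, 0.1, 101.7]
contact_force: [-0.0, -0.7, 0.1]
width: 21.5
grip_force: 0.0
```

Emit:
servo_tool --jaw '[-0.3, -0.1, -0.1, -0.1, -0.1, -0.1, -0.1, -0.1, -0.1, -0.1]' --dp '[[0, -0.02, 0], [0, -0.04, 0], [0, -0.06, 0], [0, -0.08, 0], [0, -0.1, 0], [0, -0.115, 0], [0, -0.126, 0], [0, -0.126, 0], [0, -0.126, 0], [0, -0.126, 0]]' --turn '[[0, 0, -8.5], [0, 0, -17], [0, 0, -25.5], [0, 0, -34], [0, 0, -42.5], [0, 0, -51], [0, 0, -59.5], [0, 0, -68], [0, 0, -76.5], [0, 0, -85]]'

```text
clock: 8.05
tool_pos: [520.6, -211.5, 354.4]
ee_rot: [180.0, 0.0, -172.9]
contact_force: [-1.1, 0.2, -1.1]
width: 38.6
grip_force: 0.0
```

Emit:
servo_tool --jaw '[-0.1, -0.1]' --dp '[[0, 0, 0], [0, 0, 0]]' --turn '[[0, 0, -4.5], [0, 0, -4.5]]'

```text
clock: 8.25
tool_pos: [520.7, -211.4, 354.3]
ee_rot: [180.0, 0.0, -168.7]
contact_force: [0.3, 0.4, -0.2]
width: 38.3
grip_force: 0.0
```

```bash
python3 - <<'E'
from h import *
s=observe(); print(s['clock'],s['tool_pos'],s['ee_rot'],s['width'],np.array(s['joint_positions']))
c=wrist(); save(c,'w2')
for q in['flap_hinge','slot_left','slot_right','filter','screen','unit']: print(q,[(np.array(d['location']),round(d['conf'],2)) for d in landmark_of(c,q)[:2]])
P=cloud(c,c['_w']); np.save('cloud.npy',P)
# unit frame candidates
o=np.array([604,-197.5]); a=np.radians(11.7); ex=np.array([np.cos(a),np.sin(a)]); ey=np.array([-ex[1],ex[0]])
d=P[:,:2]-(o-85*ex); x=d@ex; y=d@ey
m=(np.abs(x)<70)&(np.abs(y)<90)&(P[:,2]>85)&(P[:,2]<112)
Q=np.c_[x[m],y[m],P[m,2]]; print(len(Q),np.percentile(Q,[0,2,50,98,100],axis=0))
t=Q[Q[:,2]>99]; print('tab top',len(t),np.percentile(t,[2,50,98],axis=0),P[m][Q[:,2]>99].mean(0))
t=P[m][Q[:,2]>99]; r=cv2.minAreaRect(t[:,:2].astype(np.float32)); print(r)
E
```

```text
8.25 [ 520.7 -211.4  354.3] [ 180.     0.  -168.7] 38.27817286349547 [ -29.1   12.4   80.8    0.    86.8 -130.4]
flap_hinge [(array([ 604.9, -195.6,  111. ]), 0.74)]
slot_left [(array([ 510.4, -167.1,    7.9]), 0.82)]
slot_right [(array([ 529.3, -256.9,    5. ]), 0.57)]
filter [(array([ 511.5, -166.3,    8.1]), 0.56)]
screen [(array([ 531. , -261.3,    6. ]), 0.93)]
unit [(array([ 518.8, -210.8,   -2. ]), 0.81), (array([ 509.4, -168.3,    7. ]), 0.62)]
238 [[-18.9  40.8  85.1]
 [-18.8  40.9  87.1]
 [ -2.9  45.3 105. ]
 [ 16.6  50.7 106.9]
 [ 16.9  51.  107.1]]
tab top 203 [[-18.7  41.2 101.9]
 [ -2.8  45.6 105.2]
 [ 16.7  50.7 106.9]] [ 509.6 -170.4  105.1]
((510.4551086425781, -169.7835693359375), (35.88026428222656, 9.790973663330078), 12.42995548248291)
```

View pics/w2.png

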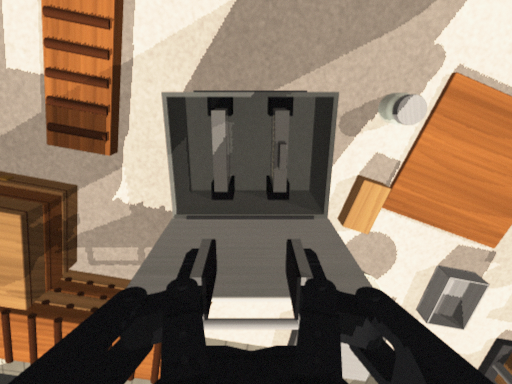

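The wrist view shows the open unit. The tab is at about (283,153) in the slot on the board side (unit y = +45), and the plain screen is at (222,153). The tab's centre is (510.5, -169.8) and its yaw about 12°.

```bash
python3 - <<'E'
from h import *
to_tool([510.5,-170,79],[180,0,-168])
E
```

```text
dp mm [  2.   42.6 275.3]
turn [ 0.  -0.  -0.8]
```

Emit:
servo_tool --jaw '[-0.1, -0.1, -0.1, -0.1, -0.1, -0.1, -0.1, -0.1, -0.1, -0.1]' --dp '[[0.002, 0.02, 0.02], [0.002, 0.04, 0.05], [0.002, 0.043, 0.09], [0.002, 0.043, 0.13], [0.002, 0.043, 0.165], [0.002, 0.043, 0.19], [0.002, 0.043, 0.205], [0.002, 0.043, 0.215], [0.002, 0.043, 0.215], [0.002, 0.043, 0.215]]' --turn '[[0, 0, -0.8], [0, 0, -0.8], [0, 0, -0.8], [0, 0, -0.8], [0, 0, -0.8], [0, 0, -0.8], [0, 0, -0.8], [0, 0, -0.8], [0, 0, -0.8], [0, 0, -0.8]]'

```text
clock: 9.6
tool_pos: [511.0, -169.9, 139.9]
ee_rot: [-180.0, 0.0, -168.0]
contact_force: [-0.1, -0.2, -0.5]
width: 38.4
grip_force: 0.0
```

```bash
python3 - <<'E'
from h import *
to_tool([510.5,-170,79],[180,0,-168])
c=wrist(); save(c,'w3')
P=cloud(c,c['_w']); t=P[(np.hypot(P[:,0]-510,P[:,1]+170)<28)&(P[:,2]>99)&(P[:,2]<110)]
print(len(t)); 
if len(t)>20: print(cv2.minAreaRect(t[:,:2].astype(np.float32)),t[:,2].mean())
E
```

```text
dp mm [ 0.5  0.  60.9]
turn [-0.  0.  0.]
776
((510.6282958984375, -169.54391479492188), (36.801448822021484, 9.947749137878418), 11.72044563293457) 105.20295987470101
```

View pics/w3.png

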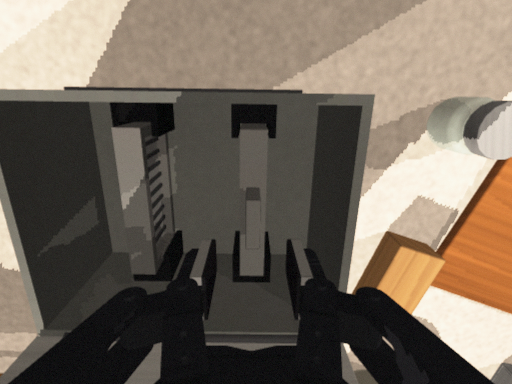

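The tab, at about (253,218), is centred between the fingers at (205,275) and (297,275). I'll go down 60 mm and close.

Emit:
servo_tool --jaw '[-0.1, -0.1, -0.1, -0.1, -0.1]' --dp '[[0, 0, 0.02], [0, 0, 0.038], [0, 0, 0.052], [0, 0, 0.06], [0, 0, 0.06]]' --turn '[[0, 0, 0], [0, 0, 0], [0, 0, 0], [0, 0, 0], [0, 0, 0]]'

```text
clock: 10.15
tool_pos: [510.4, -169.6, 79.2]
ee_rot: [180.0, -0.0, -168.0]
contact_force: [-0.3, 1.2, -0.5]
width: 38.5
grip_force: 0.0
```

Emit:
servo_tool --jaw '[-0.5, -1, -1, -1, -1, -1]' --dp '[[0, 0, 0], [0, 0, 0], [0, 0, 0], [0, 0, 0], [0, 0, 0], [0, 0, 0]]' --turn '[[0, 0, 0], [0, 0, 0], [0, 0, 0], [0, 0, 0], [0, 0, 0], [0, 0, 0]]'

```text
clock: 10.75
tool_pos: [511.2, -170.0, 80.3]
ee_rot: [-179.9, 0.1, -167.9]
contact_force: [-0.3, 0.4, 6.9]
width: 9.1
grip_force: 59.5
```

Emit:
servo_tool --jaw '[-1, -1, -1, -1, -1, -1, -1, -1, -1, -1]' --dp '[[0, 0, -0.005], [0, 0, -0.015], [0, 0, -0.03], [0, 0, -0.05], [0, 0, -0.07], [0, 0, -0.09], [0, 0, -0.11], [0, 0, -0.13], [0, 0, -0.145], [0, 0, -0.15]]' --turn '[[0, 0, 0], [0, 0, 0], [0, 0, 0], [0, 0, 0], [0, 0, 0], [0, 0, 0], [0, 0, 0], [0, 0, 0], [0, 0, 0], [0, 0, 0]]'

```text
clock: 11.75
tool_pos: [511.2, -170.0, 231.5]
ee_rot: [-179.9, 0.1, -167.9]
contact_force: [0.1, 0.3, -1.9]
width: 8.8
grip_force: 58.6
```

```bash
python3 - <<'E'
from h import *
s=observe(); print(s['grip_force'],s['width'])
to_tool([482,174.5,225])
si=capture('side'); save(si,'side3')
for q in['filter','screen','board','flap_bar']: print(q,[(np.array(d['location']),round(d['conf'],2)) for d in landmark_of(si,q)[:2]])
E
```

```text
58.599316477775574 8.806037651362914
dp mm [-43.4 343.    6. ]
filter [(array([ 507.2, -169.7,  159.4]), 0.88)]
screen [(array([ 525.8, -257. ,    8. ]), 0.81)]
board [(array([479.3, 175.5,   1.3]), 0.59), (array([ 448.8, -484.4,    3.9]), 0.35)]
flap_bar [(array([ 648. , -186.5,  277. ]), 0.91)]
```

View pics/side3.png

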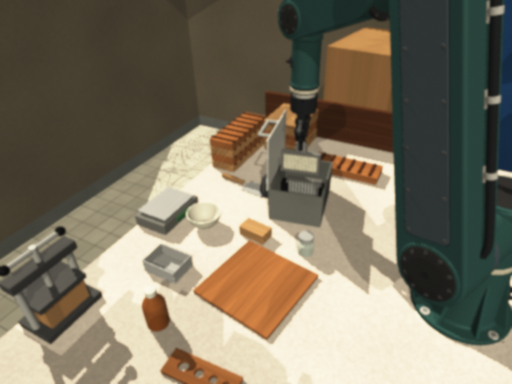

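The side view shows the filter hanging upright from the fingers at (300,160), clear of the rim. The flap is still up and the screen still in its slot. Next I'll carry it to the board.

Emit:
servo_tool --jaw '[-1, -1, -1, -1, -1, -1, -1, -1, -1, -1]' --dp '[[0, 0.005, 0], [-0.002, 0.015, 0], [-0.004, 0.03, 0], [-0.006, 0.05, 0], [-0.009, 0.073, 0], [-0.012, 0.098, 0], [-0.015, 0.123, 0], [-0.018, 0.148, 0], [-0.021, 0.173, 0], [-0.025, 0.198, 0]]' --turn '[[0, 0, 0], [0, 0, 0], [0, 0, 0], [0, 0, 0], [0, 0, 0], [0, 0, 0], [0, 0, 0], [0, 0, 0], [0, 0, 0], [0, 0, 0]]'

```text
clock: 13.0
tool_pos: [492.5, 31.4, 229.2]
ee_rot: [180.0, -0.0, -167.9]
contact_force: [-1.1, 0.2, -2.4]
width: 8.8
grip_force: 58.6
```

Emit:
servo_tool --jaw '[-1, -1, -1, -1, -1, -1, -1, -1, -1, -1]' --dp '[[-0.003, 0.025, 0], [-0.006, 0.05, 0], [-0.009, 0.075, 0], [-0.012, 0.098, 0], [-0.014, 0.117, 0], [-0.016, 0.131, 0], [-0.018, 0.14, 0], [-0.018, 0.145, 0], [-0.018, 0.145, 0], [-0.018, 0.145, 0]]' --turn '[[0, 0, 0], [0, 0, 0], [0, 0, 0], [0, 0, 0], [0, 0, 0], [0, 0, 0], [0, 0, 0], [0, 0, 0], [0, 0, 0], [0, 0, 0]]'

```text
clock: 14.0
tool_pos: [480.9, 174.3, 229.3]
ee_rot: [-180.0, -0.0, -168.0]
contact_force: [-0.7, -0.3, -1.3]
width: 9.0
grip_force: 58.5
```

Emit:
servo_tool --jaw '[-1, -1, -1, -1, -1]' --dp '[[0, 0, 0], [0, 0, 0], [0, 0, 0], [0, 0, 0], [0, 0, 0]]' --turn '[[0, 0, 0], [0, 0, 0], [0, 0, 0], [0, 0, 0], [0, 0, 0]]'

```text
clock: 14.5
tool_pos: [480.9, 174.6, 229.4]
ee_rot: [180.0, 0.0, -168.0]
contact_force: [-0.5, -0.0, -1.0]
width: 8.6
grip_force: 58.5
```

```bash
python3 - <<'E'
from h import *
s=observe(); print(s['clock'],s['grip_force'],s['width'],s['tool_pos'])
si=capture('side'); save(si,'side4')
for q in['filter','screen','board','flap_bar']: print(q,[(np.array(d['location']),round(d['conf'],2)) for d in landmark_of(si,q)[:2]])
E
```

```text
14.5 58.511475920677185 8.58274559833937 [480.9 174.6 229.4]
filter [(array([478.5, 176. , 154. ]), 0.81)]
screen [(array([ 527.1, -256.4,    3.5]), 0.84), (array([752.6,  28.7,   0.1]), 0.38)]
board [(array([482. , 175.6,   1.5]), 0.71), (array([736.8, 232.7,   0.4]), 0.37)]
flap_bar [(array([ 648.4, -187.8,  274.5]), 0.95)]
```

View pics/side4.png

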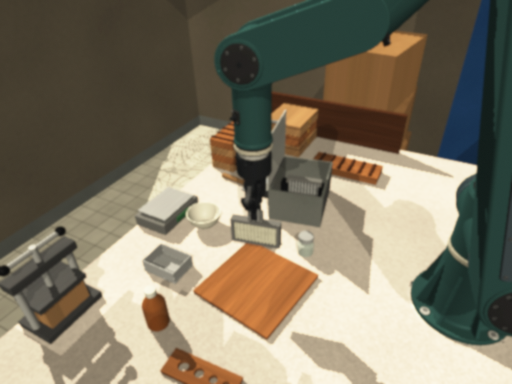

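The filter hangs upright at about (256,232), over the middle of the board. The flap is open, the screen is in its slot, and the bystanders that show in this view (jar, bowl, tin, bottle) look undisturbed.

```bash
python3 -c "
from workcell import *
print(hand_in())"
```

```text
the job is handed in; nothing more can be done
None
```

I handed the job in with the filter held upright and still over the middle of the board, its underside about 14 cm above the board; the flap is open, the screen is in its slot, and the bystanders I could see look undisturbed, but the hand-in returned no verdict.

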